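# Pop out the coffee-pod tray and stop it on its runway

## Task

Press down the steel ejector key beside the mouth of the coffee-pod dispenser with one finger, so that the spring pushes the pod tray out, and keep the key down while your other finger stops the tray well out on the runway, before its front reaches the runway's end. Do not lift or tip the tray, be gentle with it, and leave the mug, jar and bowl where they stand. Finish while holding: one finger still on the pressed key, the other still holding the tray at rest on the runway.

Things in the scene. Friction and masses are not known exactly. Their poses are not given: they have to be found in the camera images.
- dispenser: Fixed low coffee-pod dispenser. Origin: centre of the tray's mouth at counter level, z up. White housing with clear roof window: x 0 to +118 mm, 112 wide, 54 high. A steel runway, top 12 mm above the counter, leads from the mouth to x = -140 mm between side rails at y = +-47.5 to 55.5 mm, rail tops 18 mm above the counter. The ejector key is on the -y side at x = -15, y = -77 mm.
- runway_end (a point): Middle of the runway's far end, on its top surface (x = -140 mm, z = 12 mm in the dispenser's frame, same axes). The tray slides towards it between the rails; a finger standing low over the runway in its way stops it.
- pusher (a joint): Travel of the hidden spring pusher behind the tray, m: 0 latched, 0.185 fully out. Once the key is down 4.5 mm it lets go for good and pushes the tray along the dispenser's -x with about 5 N, at about 35 mm/s; an unstopped tray reaches the runway's end about 4 s later.
- key_top (a point): Centre of the top face of the ejector key, a 30 x 30 mm steel square cap, top 30 mm above the counter when up (22 mm when fully down). Same axes as the dispenser.
- key (a joint): How far the key is pressed, m: 0 up, 0.008 fully down; its return spring needs 1.5 N to start and 4.5 N at the bottom, and lifts it again when let go.
- tray: Loose wooden tray holding four fixed aluminium pods, 84 (x) by 92 (y) by 28 mm high, about 0.15 kg. Origin: centre of its underside; front face 42 mm from it along -x. Starts inside the housing, underside 12 mm and top 40 mm above the counter, front flush with the mouth (origin at x = +42 mm in the dispenser's frame).
- mug: Bystander: white mug, 80 mm across, 92 mm high, handle on its +y side. Origin: centre of its underside.
- jar: Bystander: glass jar with steel cap, 68 mm across, 110 mm high. Origin: centre of its underside.
- bowl: Bystander: small bowl, 110 mm across, 45 mm high. Origin: centre of its underside.

How it is judged:
By the outcome, as a careful person would: the job done as asked, in the order asked, and still so for the second after the job is handed in, while the arm keeps its last pose, push and grip.
It also fails if it takes over 32 s, if anything falls off the work surface, if the arm or the gripper's body presses on something with over 40 N, if the wrist force passes 120 N, or if a joint passes its speed limit or range.

## Robot

A 6-joint arm with a two-finger parallel gripper is mounted at the origin on the work surface. World frame = base frame: x ahead of the robot, y to its left, z up, the work surface at z = 0. Lengths are in mm, angles in rad, forces in N, time in s.
With the tool pointing down it reaches from about 400 to 925 mm from the base axis. Payload 12.5 kg.
Tool frame: the origin (TCP) lies where the fingers leave the gripper's body, on its centre line; the fingertips stand 78 mm ahead of it and the grasp point (between the pads) lies 59 mm ahead of it (env.nose_length is the distance from the TCP to the fingertips, in mm); z points along the fingers, y is the line along which they close (so a half turn about z gives the same grasp; the last joint's range is limited). The gripper opens to 95 mm and grips with 3 to 60 N. Pads are 20 mm wide; open, the fingers measure 119 mm over their backs; the gripper's body (75 mm by 180 mm) begins 59 mm behind the grasp point.
Start: joints at [-1.25, 0.491, 1.559, -0, 1.092, -0.106], TCP at [258.747, -568.936, 292.261] pointing down, gripper open.
Joint ranges: [-3.1, 3.1], [-0.84, 2.19], [0.05, 2.79], [-1.13, 4.28], [0.06, 2.93], [-2.69, 2.69]. Speed limits (rad/s): [2.22, 2.22, 2.79, 3.14, 3.14, 3.14].

## Interface

Orientations are given as [roll, pitch, yaw] about the fixed x, y, z axes, in that order (R = Rz(yaw) Ry(pitch) Rx(roll)).
In Python, from cell import env gives the robot as it stands. The module is installed in compiled form; this text tells all that it offers.
- The arm moves only by the tool send_rows, never from a script. Its argument "series" is text: rows parted by semicolons, each of 6 numbers parted by spaces: the shift along the tool's x, y, z as a fraction of full scale, then the turn, a rotation vector about the tool's x, y, z as a fraction of full scale. A call has 1 to 5 rows; each row shifts and turns the commanded pose from where the row before left it, along the tool's axes as they then stand; what a row does not reach is not made up. Full scale, the value 1, is 60 mm for a shift and 10 degrees for a turn. A row lasts 1/8 s, in which the tool goes at most 62.5 mm and 10.7 degrees, less where a joint would pass 70% of its speed; a pose out of reach is approached as far as the arm can. A call with a number of a shift or a turn outside -1 to 1 is refused whole. A call with a gripper value outside its range is refused whole. "fingers" is the opening, from 0 (shut) to 1 (fully open), set as the call begins (left out, the last holds). The fingers move at their own pace and stop on an object; the grip force is fixed at half the most. Time passes only in rows, so rows that do not move let the fingers close. It gives the time, the measured TCP pose, the force, the opening and the grip force at its end, in the units of the state.
- env.state(): the state, without advancing time (a new reading comes with each control period).
- env.read_camera(name): name is "scene" or "top"; returns a dict with "color" (420x560x3 uint8, red, green, blue), "z_map" (420x560 float32, mm along the optical axis (not along the pixel's ray), 0 where there is no reading), "fovy" (degrees; the focal length in pixels is half the picture's height over the tangent of half this angle, whatever the lens; pixels are square), "cx", "cy" (the principal point, pixels), "R" (3x3) and "t" (3): a world point X has camera coordinates R X + t. Camera axes: x right, y down, z forward; pixel columns grow to the right and rows downward; lengths in mm; the calibration is good to about 2 mm. A picture is of the moment at which its call begins.
- env.job_done(): hands the job in; it is judged then, once.
The state is a dict: "t": time; "joints": joint angles; "qvel": joint speeds; "tau": joint torques, N m; "eef_pos": TCP position; "tcp_rot": TCP orientation; "ft_force": force on the tool from outside, world axes, zero at the start; "moment": the same for the moment, N m; "opening": opening from 0.0 (shut) to 1.0 (fully open); "grip_force": force on a finger pad.
Only numpy, scipy, OpenCV 4.12 (cv2) and the standard library are available. Lean on these libraries where they do the work, as an engineer would, in place of code of your own. Each camera call takes 0.05 s, during which the arm holds its last target. There are 200 camera calls.

## Working session

There is one attempt and no reset: what is moved stays moved. The work goes in short steps, Python scripts to look and compute and a tool call to move; the robot and the scene stay as the last step left them, time stands still between calls to the robot, and variables do not carry over. Pictures are saved under pics/ and viewed, at most 10 in all, crops included, and the job is handed in when it is done.

Besides the shell and the picture viewer there is one more tool, called after ">>>" by a JSON object that holds its "method" and its "body". send_rows: Moves the arm, as the interface text tells. Shift numbers are shares of 60 mm and turn numbers shares of 10 degrees, none past 1 either way. Its arguments: {"type":"object","properties":{"series":{"type":"string"},"fingers":{"type":"number"}},"required":["series"]}

```bash
mkdir -p pics; cat > h.py <<'E'
import numpy as np,cv2
from cell import env
def cam(n):
    c=env.read_camera(n); np.savez(f'{n}.npz',**c); return c
def pt(c,u,v,z=None):
    f=210/np.tan(np.radians(float(c['fovy']))/2); d=c['z_map'][int(v),int(u)]
    r=np.array([(u-c['cx'])/f,(v-c['cy'])/f,1]); R=np.array(c['R']);t=np.array(c['t'])
    if z is None: return R.T@(r*d-t)
    o=-R.T@t; w=R.T@r; return o+w*(z-o[2])/w[2]
E
python3 - <<'E'
from h import *
for n in('top','scene'):
    c=cam(n); cv2.imwrite(f'pics/{n}.png',cv2.resize(c['color'][...,::-1],(784,588)))
    print(n,c['fovy'],c['cx'],c['cy'],-c['R'].T@c['t'],c['color'].shape)
print(env.state())
E
```

```text
top 50.673625398162606 281.3348892611068 209.10816312034262 [509.20842804  64.36951337 931.20668232] (420, 560, 3)
scene 47.58952855187526 276.7136751282886 219.01808425849384 [1204.5028503  -325.6056553   719.15546324] (420, 560, 3)
{'t': 0.1, 'joints': array([-1.24960380e+00,  4.91501668e-01,  1.55937418e+00, -3.15517249e-05,
        1.09171425e+00, -1.05588851e-01]), 'qvel': array([-0.00051582, -0.00220432, -0.00254265, -0.00116507, -0.00164322,
       -0.0005895 ]), 'tau': array([ 4.49728919e-03, -6.13620901e+01, -2.58605790e+01,  6.94337022e-02,
        4.70201508e-02, -1.89556522e-05]), 'eef_pos': array([ 258.69355755, -568.80032628,  291.72360083]), 'tcp_rot': array([-3.14059782e+00, -7.72940644e-05,  4.26795894e-01]), 'ft_force': array([0.60785207, 0.71183206, 0.78920923]), 'moment': array([ 0.01042112, -0.07084818,  0.02996556]), 'grip_force': 0.0, 'opening': 1.0011928547210804}
```

View pics/top.png

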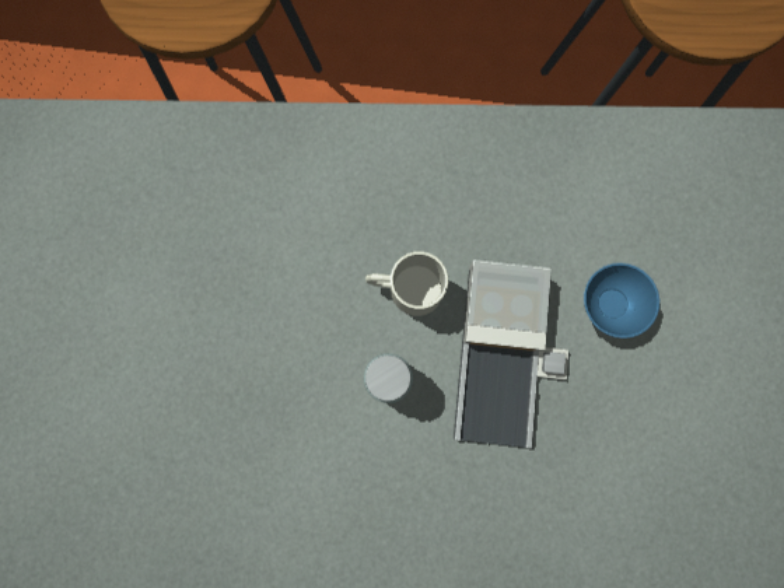

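View pics/scene.png

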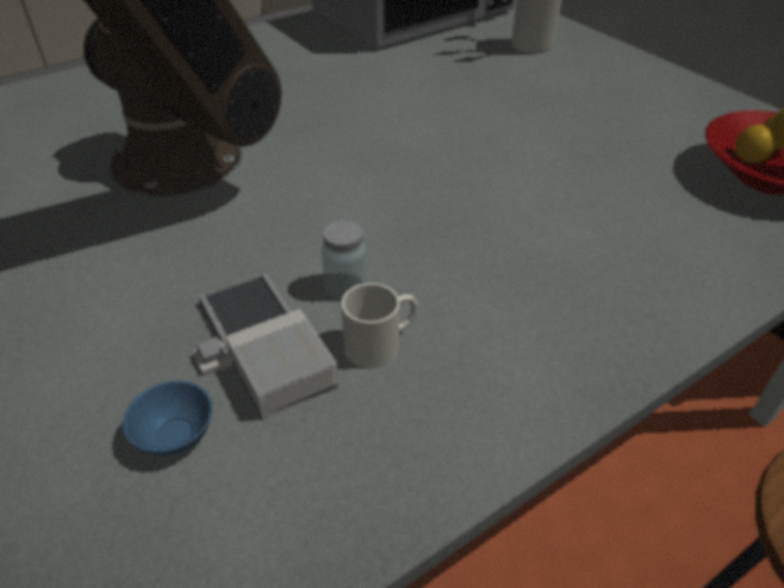

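```bash
python3 - <<'E'
from h import *
c=np.load('top.npz'); i=c['color'][180:325,310:420,::-1]
cv2.imwrite('pics/crop.png',cv2.resize(i,None,fx=4,fy=4,interpolation=cv2.INTER_CUBIC))
E
```

```text
(no output)
```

View pics/crop.png

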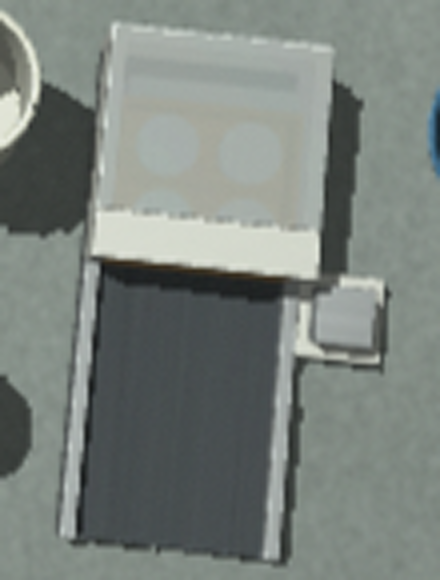

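The crop shows the runway end corners at about (59,537) and (283,562), the roof corners at (113,23), (333,46), (319,278) and (91,255), and the key cap centred at about (345,319), all in 4x crop pixels.

```bash
cat >> h.py <<'E'
from scipy.spatial.transform import Rotation as Ro
def disp():
    c=np.load('top.npz')
    P=[(59,537,18,-140,55.5),(283,562,18,-140,-55.5),(113,23,54,118,56),(333,46,54,118,-56),(319,278,54,0,-56),(91,255,54,0,56),(345,319,30,-15,-77)]
    W=np.array([pt(c,310+(u+.5)/4-.5,180+(v+.5)/4-.5,z)[:2] for u,v,z,*_ in P]); D=np.array([p[3:] for p in P],float)
    wm,dm=W.mean(0),D.mean(0); A,B=W-wm,D-dm
    th=np.arctan2((B[:,0]*A[:,1]-B[:,1]*A[:,0]).sum(),(A*B).sum())
    M=np.array([[np.cos(th),-np.sin(th)],[np.sin(th),np.cos(th)]]); o=wm-M@dm
    return th,M,o,W-(D@M.T+o)
def rel(target_xy,tipz,yaw):
    s=env.state(); R=Ro.from_euler('xyz',s['tcp_rot']); 
    d=np.r_[target_xy,tipz+env.nose_length]-s['eef_pos']
    G=Ro.from_euler('xyz',[np.pi,0,yaw])
    return s,R.inv().apply(d)/60,np.degrees((R.inv()*G).as_rotvec())/10
E
python3 - <<'E'
from h import *
th,M,o,r=disp(); print(np.degrees(th),o,r.round(1).tolist(),env.nose_length)
c=np.load('top.npz')
for n,u,v in(('mug',419,282),('jar',388,378),('bowl',622,300)):
    print(n,M.T@(pt(c,u/1.4,v/1.4,{'mug':92,'jar':110,'bowl':45}[n])[:2]-o))
k=M@[-20,-71]+o; s=M@[-110,-13]+o; print('key finger',k,'stop',s,np.linalg.norm(k-s))
d=s-k
for sg in(1,-1):
    # tool pointing down: y axis = R[:,1]
    y=sg*d; yaw=np.arctan2(y[0],-y[1]); 
    st,sh,tu=rel((k+s)/2,60,yaw); print('yaw',yaw,'shift',sh,'turn',tu)
print(M@[-65,-42]+o)
E
```

```text
-5.145475490841576 [561.70364246 -89.92095367] [[0.5, 0.5], [-0.2, -1.3], [-0.1, -0.4], [-0.3, 0.8], [0.9, -0.5], [0.6, 0.3], [-1.4, 0.6]] 77.60000000000001
mug [ 71.06890833 130.44227839]
jar [-62.84727535 158.70270403]
bowl [  82.9552656  -163.52863847]
key finger [ 535.41661605 -158.84114115] stop [450.98101813 -93.00323562] 107.07007051459343
yaw -2.2330616295088044 shift [ 6.61316066 -5.09870194  2.5743115 ] turn [-2.45104492e-03  7.43591864e-03  1.52398596e+01]
yaw 0.908531024080989 shift [ 6.61316066 -5.09870194  2.5743115 ] turn [-5.48266642e-03 -1.80720935e-03 -2.76013853e+00]
[ 493.19881709 -125.92218839]
```

>>> {"method": "send_rows", "body": {"series": "0.44 -0.34 0 0 0 0;0.44 -0.34 0 0 0 0;0.44 -0.34 0 0 0 0;0.44 -0.34 0 0 0 0;0.44 -0.34 0 0 0 0", "fingers": 1}}

```text
t: 0.72
eef_pos: [337.0, -420.4, 292.0]
tcp_rot: [-3.141, 0.0, 0.427]
ft_force: [0.5, -1.0, 0.0]
opening: 1.0
grip_force: 0.0
```

>>> {"method": "send_rows", "body": {"series": "0.44 -0.34 0 0 0 0;0.44 -0.34 0 0 0 0;0.44 -0.34 0 0 0 0;0.44 -0.34 0 0 0 0;0.44 -0.34 0 0 0 0"}}

```text
t: 1.35
eef_pos: [415.0, -272.9, 292.1]
tcp_rot: [-3.141, 0.0, 0.427]
ft_force: [-0.2, 0.1, 0.3]
opening: 1.003
grip_force: 0.0
```

>>> {"method": "send_rows", "body": {"series": "0.44 -0.34 0 0 0 0;0.44 -0.34 0 0 0 0;0.44 -0.34 0 0 0 0;0.44 -0.34 0 0 0 0;0.44 -0.34 0 0 0 0"}}

```text
t: 1.98
eef_pos: [492.9, -125.4, 292.0]
tcp_rot: [-3.141, 0.0, 0.427]
ft_force: [-0.6, 0.1, 0.4]
opening: 0.999
grip_force: 0.0
```

>>> {"method": "send_rows", "body": {"series": "0 0 0.5 0 0 -0.69;0 0 0.5 0 0 -0.69;0 0 0.5 0 0 -0.69;0 0 0.5 0 0 -0.69;0 0 0 0 0 0"}}

```text
t: 2.6
eef_pos: [491.9, -126.2, 170.7]
tcp_rot: [-3.138, 0.001, 0.908]
ft_force: [-0.3, -0.3, 0.0]
opening: 0.999
grip_force: 0.0
```

```bash
cat > r.py <<'E'
from h import *
import sys
th,M,o,r=disp(); k=M@[-20,-71]+o; s=M@[-110,-13]+o; d=k-s
st,sh,tu=rel((k+s)/2,float(sys.argv[1]),np.arctan2(d[0],-d[1])); print(st['t'],st['eef_pos'],st['tcp_rot'],st['ft_force'],st['opening'],'shift',sh.round(3),'turn',tu.round(3))
E
python3 r.py 45; python3 - <<'E'
from h import *
c=cam('scene'); cv2.imwrite('pics/s2.png',cv2.resize(c['color'][120:330,80:360,::-1],(784,588)))
E
```

```text
2.6 [ 491.89904775 -126.22514919  170.69184548] [-3.13777727e+00  1.19366438e-03  9.07678951e-01] [-0.27882144 -0.34392976  0.01020603] 0.9994433668683393 shift [0.018 0.017 0.801] turn [-0.022  0.007 -0.005]
```

View pics/s2.png

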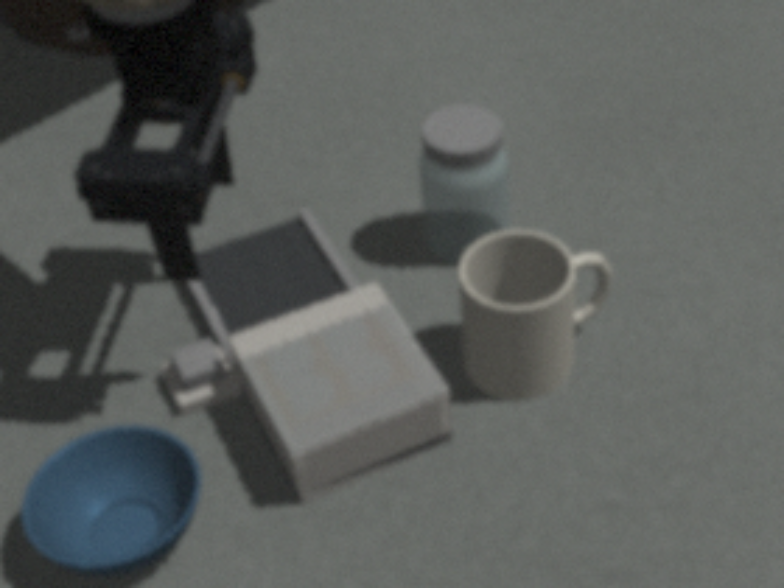

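The tool is above the runway, with the near fingertip at (180,275), above and in line with the key at (195,360). The mug and jar are well clear, so I'll lower it.

>>> {"method": "send_rows", "body": {"series": "0.02 0.02 0.3 -0.02 0 0;0 0 0.3 0 0 0;0 0 0.2 0 0 0;0 0 0.1 0 0 0;0 0 0 0 0 0"}}

```text
t: 3.28
eef_pos: [494.5, -126.4, 118.4]
tcp_rot: [3.138, 0.0, 0.908]
ft_force: [0.0, -1.1, 0.9]
opening: 0.999
grip_force: 0.0
```

```bash
python3 r.py 22; python3 - <<'E'
from h import *
c=cam('scene'); cv2.imwrite('pics/s3.png',cv2.resize(c['color'][170:290,110:270,::-1],(784,588),interpolation=cv2.INTER_CUBIC))
E
```

```text
3.275 [ 494.45810553 -126.39690997  118.44899693] [3.13793634e+00 4.29861260e-05 9.07982475e-01] [ 0.04660833 -1.06860968  0.88498769] 0.99853801528331 shift [-0.007 -0.023  0.314] turn [ 0.021  0.    -0.003]
```

View pics/s3.png

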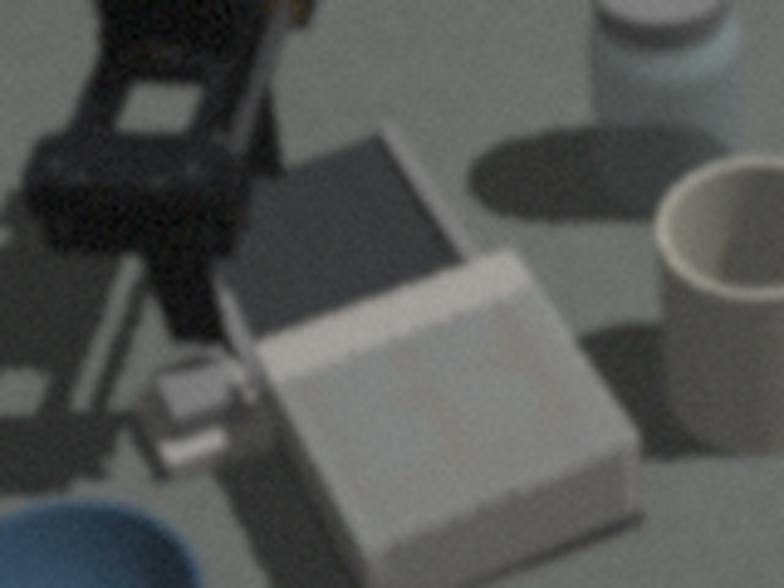

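>>> {"method": "send_rows", "body": {"series": "0 0 0.08 0 0 0;0 0 0.08 0 0 0;0 0 0 0 0 0;0 0 0 0 0 0"}}

```text
t: 3.82
eef_pos: [494.4, -126.3, 108.6]
tcp_rot: [3.138, 0.0, 0.909]
ft_force: [0.1, 0.7, 0.7]
opening: 1.0
grip_force: 0.0
```

>>> {"method": "send_rows", "body": {"series": "0 0 0.05 0 0 0;0 0 0.05 0 0 0;0 0 0.03 0 0 0;0 0 0 0 0 0;0 0 0 0 0 0"}}

```text
t: 4.45
eef_pos: [494.5, -126.4, 100.9]
tcp_rot: [3.138, -0.0, 0.908]
ft_force: [-1.2, -0.0, 4.0]
opening: 0.999
grip_force: 1.9
```

>>> {"method": "send_rows", "body": {"series": "0 0 0.025 0 0 0;0 0 0 0 0 0;0 0 0 0 0 0;0 0 0 0 0 0;0 0 0 0 0 0"}}

```text
t: 5.08
eef_pos: [494.5, -126.4, 99.6]
tcp_rot: [3.137, -0.0, 0.909]
ft_force: [-0.9, -0.2, 8.0]
opening: 1.002
grip_force: 4.0
```

```bash
python3 - <<'E'
from h import *
for n in('scene','top'):
    c=cam(n)
    if n=='scene': cv2.imwrite('pics/s4.png',cv2.resize(c['color'][170:290,110:270,::-1],(784,588),interpolation=cv2.INTER_CUBIC))
    else: cv2.imwrite('pics/t4.png',cv2.resize(c['color'][180:325,310:420,::-1],None,fx=4,fy=4))
print(env.state()['ft_force'])
E
```

```text
[-1.35795418  0.89883622  7.80260548]
```

View pics/s4.png

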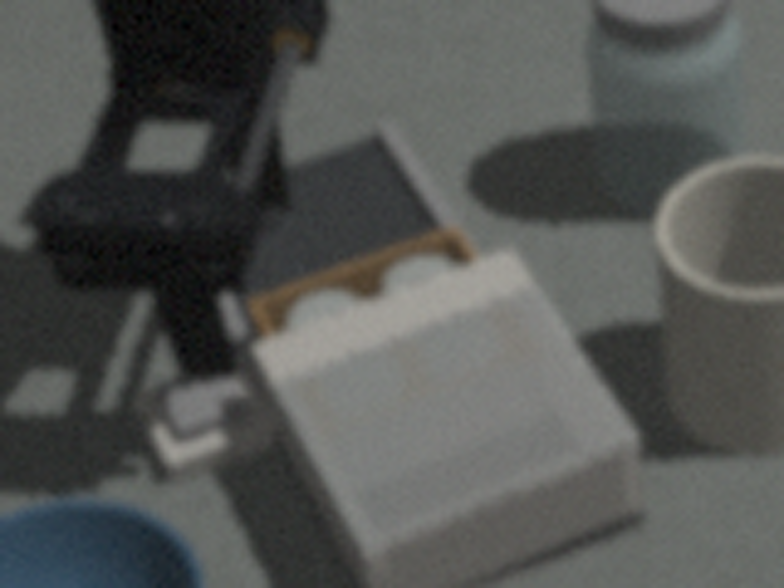

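The tray is coming out, with its front edge at about (250,300) to (455,235). The key is at its stop under 8 N, and the far finger stands over the runway at (275,190). I'll hold here.

>>> {"method": "send_rows", "body": {"series": "0 0 0 0 0 0;0 0 0 0 0 0;0 0 0 0 0 0;0 0 0 0 0 0;0 0 0 0 0 0"}}

```text
t: 5.8
eef_pos: [494.5, -126.4, 99.6]
tcp_rot: [3.137, -0.0, 0.908]
ft_force: [-1.4, 0.4, 7.4]
opening: 1.001
grip_force: 4.0
```

>>> {"method": "send_rows", "body": {"series": "0 0 0 0 0 0;0 0 0 0 0 0;0 0 0 0 0 0;0 0 0 0 0 0;0 0 0 0 0 0"}}

```text
t: 6.42
eef_pos: [494.5, -126.4, 99.6]
tcp_rot: [3.137, -0.0, 0.908]
ft_force: [-1.2, 0.2, 7.6]
opening: 1.002
grip_force: 4.0
```

>>> {"method": "send_rows", "body": {"series": "0 0 0 0 0 0;0 0 0 0 0 0;0 0 0 0 0 0;0 0 0 0 0 0;0 0 0 0 0 0"}}

```text
t: 7.05
eef_pos: [494.4, -126.4, 99.6]
tcp_rot: [3.138, 0.0, 0.909]
ft_force: [-1.6, -0.6, 7.2]
opening: 0.999
grip_force: 5.7
```

>>> {"method": "send_rows", "body": {"series": "0 0 0 0 0 0;0 0 0 0 0 0;0 0 0 0 0 0;0 0 0 0 0 0;0 0 0 0 0 0"}}

```text
t: 7.68
eef_pos: [494.4, -126.4, 99.6]
tcp_rot: [3.138, 0.0, 0.909]
ft_force: [-1.7, 1.1, 8.2]
opening: 0.999
grip_force: 5.7
```

>>> {"method": "send_rows", "body": {"series": "0 0 0 0 0 0;0 0 0 0 0 0;0 0 0 0 0 0;0 0 0 0 0 0;0 0 0 0 0 0"}}

```text
t: 8.3
eef_pos: [494.4, -126.4, 99.6]
tcp_rot: [3.138, 0.0, 0.909]
ft_force: [-2.2, -0.6, 7.6]
opening: 1.001
grip_force: 5.7
```

```bash
python3 - <<'E'
from h import *
c=cam('scene'); cv2.imwrite('pics/s5.png',cv2.resize(c['color'][170:290,110:270,::-1],(784,588),interpolation=cv2.INTER_CUBIC))
E
```

```text
(no output)
```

View pics/s5.png

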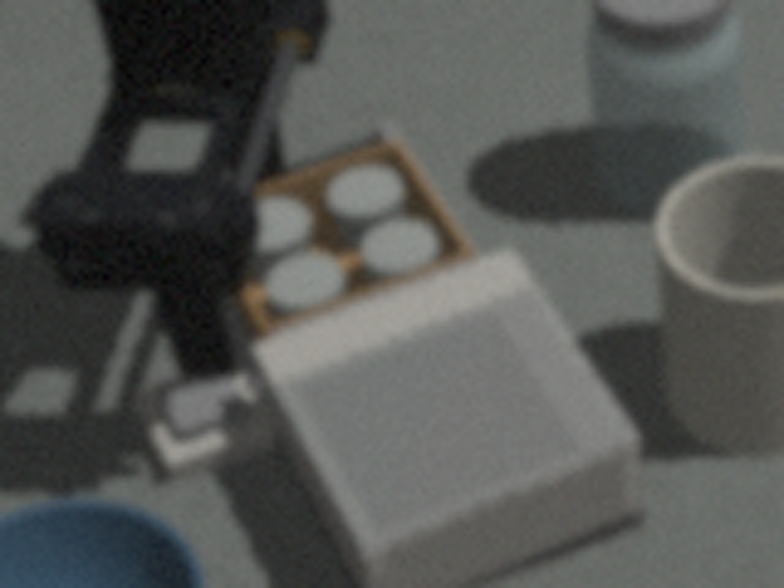

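```bash
python3 - <<'E'
from h import *
th,M,o,_=disp(); a=np.load('scene.npz')
for u,v in((398,143),(470,245)):
    print(M.T@(pt(a,110+u/4.9,170+v/4.9,40)[:2]-o))
c=cam('scene'); print(np.abs(c['color'][190:250,160:215].astype(int)-a['color'][190:250,160:215]).mean())
print(env.state()['ft_force'],env.state()['t'])
E
```

```text
[-93.60887487  46.46603265]
[-18.80057712  47.79696946]Traceback (most recent call last):
  File "<stdin>", line 5, in <module>
    return format.read_array(
           ~~~~~~~~~~~~~~~~~^
        bytes,
        ^^^^^^
    ...<2 lines>...
        max_header_size=self.max_header_size
        ^^^^^^^^^^^^^^^^^^^^^^^^^^^^^^^^^^^^
    )
    ^
    data = _read_bytes(fp, read_size, "array data")
    r = fp.read(size - len(data))
    data = self._read1(n)
    self._update_crc(data)
    ~~~~~~~~~~~~~~~~^^^^^^
    raise BadZipFile("Bad CRC-32 for file %r" % self.name)
zipfile.BadZipFile: Bad CRC-32 for file 'color.npy'
```

>>> {"method": "send_rows", "body": {"series": "0 0 0 0 0 0;0 0 0 0 0 0;0 0 0 0 0 0;0 0 0 0 0 0;0 0 0 0 0 0"}}

```text
t: 9.02
eef_pos: [494.4, -126.4, 99.6]
tcp_rot: [3.138, 0.0, 0.909]
ft_force: [-2.3, -0.6, 8.4]
opening: 1.005
grip_force: 5.7
```

```bash
python3 - <<'E'
from h import *
a=np.load('scene.npz'); c=cam('scene'); print(np.abs(c['color'][190:250,160:215].astype(int)-a['color'][190:250,160:215]).mean())
th,M,o,_=disp(); 
f=lambda c:cv2.cvtColor(cv2.GaussianBlur(c['color'],(0,0),1)[190:250,160:215],cv2.COLOR_RGB2GRAY).astype(np.float32)
print(cv2.phaseCorrelate(f(a),f(c)))
E
```

```text
Traceback (most recent call last):
zipfile.BadZipFile: Bad CRC-32 for file 'color.npy'
```

The tray front is at about x = -94 mm, where the finger stands. One last check that it is at rest, then I'll hand in.

```bash
python3 - <<'E'
from h import *
g=lambda i:cv2.GaussianBlur(cv2.cvtColor(i,cv2.COLOR_BGR2GRAY),(0,0),4).astype(np.float32)[130:330,250:480]
b=cv2.resize(cam('scene')['color'][170:290,110:270,::-1],(784,588),interpolation=cv2.INTER_CUBIC)
print(cv2.phaseCorrelate(g(cv2.imread('pics/s5.png')),g(b)))
s=env.state();print(s['t'],s['ft_force'],s['grip_force'])
E
```

```text
((0.04915398943072091, -0.045841003930533475), 0.774863989273707)
9.125 [-2.10304817 -0.64599227  8.14341145] 5.698241817299277
```

```bash
python3 -c "
from cell import env
print(env.job_done())"
```

```text
the job is handed in; nothing more can be done
None
```

The job is handed in with one finger holding the key down at its stop (about 8 N) and the other holding the tray at rest on the runway, its front about 94 mm out (45 mm short of the end); the arm stayed clear of the mug, jar and bowl, and the verdict was not shown.

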